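# Take the bayonet lens off the key-reading camera

## Task

The lens of the little key-reading camera has to be cleaned. Push the camera's red release button right in, then turn the lens anticlockwise (seen from above) about a quarter turn until you feel it come up against its stop, without forcing it, lift it straight off and stand it gently upright in the empty half of the blue tray. Leave the padlock, the two lock cylinders and the two cutters lying in the other half of the tray as they are.

Things in the scene. Friction and masses are not known exactly. Their poses are not given: they have to be found in the camera images.
- key_camera: Key-reading camera, screwed to the worktop: grey plate 132 x 90 mm, 10 mm thick, carrying a dark steel mount ring (outer diameter 68 mm, top 22 mm above the worktop). Origin on the lens axis at worktop height; z up; +x points away from the red button. A force over 45 N between lens and camera damages the mount (turning on at the stop, turning against the lock pin, pulling too early).
- mount_top (a point): Centre of the mount ring's top. The lens is held by two lugs under two lips; a spring pushes it up with 12 N, so turning drags at up to 0.2 N m. Its stop comes after 58 to 82 degrees anticlockwise: each ring is set differently, unmeasured. Only in the last 6 degrees before the stop do the lugs meet the gaps (3 mm wider than lugs): there the spring lifts the lens up to 2 mm and it pulls straight off.
- camera_lens: The lens, black ribbed barrel with amber glass on top, 56 mm high, 130 to 250 g. Origin: centre of its underside, 12 mm above the worktop when mounted; z up along the lens. Foot of 39 mm diameter from 0 to 12 mm above the origin, with two 9 mm wide lugs along +x and -x out to 26 mm from the axis. A white dot on the front rim lies toward +x.
- lens_grip (a point): On the lens axis 29 mm above its underside, the middle of the ribbed barrel of 52 mm diameter (12 to 46 mm above the underside): grasp here, at any yaw. Against the stop, 0.15 N m more than the turning took is firm enough. The barrel is grippy rubber; 30 N grip is ample. As it comes off, the load on the hand changes by up to 15 N (spring push to weight). Set it down gently: under 60 N on the tray.
- release_top (a point): Centre of the top of the red release button, 20 mm in diameter, 60 mm from the lens axis, 27 mm above the worktop when out; it is pressed straight down. This point moves with the button.
- lens_release (a joint): How far the release button is pushed in (m): 0 out (lens locked), 0.006 fully in. It moves stiffly (5 to 8 N) and stays where it is left; the lock pin is clear from 0.0045 on.
- blue_tray: Blue open tray, fixed, 90 x 150 mm (x by y), rim 18 mm high, walls 3 mm, floor 3 mm above the worktop, with a 14 mm high divider across the middle (along x). Origin: centre of its underside. Two cutters lie in the +y half.
- tray_empty (a point): Centre of the floor of the empty half of the blue tray (the -y half); the free floor there is 84 x 71 mm.
- cutter_short: Short end cutter, 10 x 34 x 10 mm, lying in the other half of the tray. Origin: centre of its underside.
- cutter_long: Long end cutter, 8 x 45 x 8 mm, lying in the other half of the tray. Origin: centre of its underside.
- padlock_brass: Brass padlock lying flat, 76 x 48 x 15 mm, a bystander. Origin: centre of its underside.
- cylinder_brass: Brass lock cylinder, 70 x 31 x 17 mm, a bystander. Origin: centre of its underside.
- cylinder_steel: Silver-coloured lock cylinder, 70 x 31 x 17 mm, a bystander. Origin: centre of its underside.

How it is judged:
By the outcome, as a careful person would: the job done as asked, in the order asked, and still so for the second after the job is handed in, with the robot touching nothing.
It also fails if it takes over 72 s, if anything falls off the work surface, if the arm or the gripper's body presses on something with over 40 N, if the wrist force passes 120 N, or if a joint passes its speed limit or range.

## Robot

A 7-joint arm with a two-finger parallel gripper is mounted at the origin on a cart in front of the work surface, level with it; the furniture and walls round the work are solid. World frame = base frame: x ahead of the robot, y to its left, z up, the work surface at z = 0. Lengths are in m, angles in rad, forces in N, time in s.
With the tool pointing down it reaches from about 0.35 to 0.9 m from the base axis. Payload 19.9 kg.
Tool frame: the origin (TCP) lies at the very end of the fingers, on their centre line; the grasp point (between the pads) lies r.grip_depth behind it (r.grip_depth is the distance from the TCP to the grasp point, in m); z points along the fingers, x is the direction in which the jaws open and shut, and the axes are right-handed (so a half turn about z gives the same grasp; the last joint's range is limited). The gripper opens to 85 mm and grips with 20 to 120 N. Pads are 22 mm wide; open, the fingers measure 114 mm over their backs; the gripper's body (76 mm by 85 mm) begins 54 mm behind the grasp point. The pads swing forward as they close: fully open they stand 13 mm farther back than shut.
Start: joints at [1.306, 0.417, -0.01, 1.614, 0.005, 1.111, -0.053], TCP at [0.139, -0.609, 0.231] pointing down, gripper open.
Joint ranges: [-2.81, 2.81], [-0.39, 2.02], [-1.27, 1.25], [0.06, 2.57], [-1.19, 4.33], [0.19, 2], [-2.82, 2.82]. Speed limits (rad/s): [1.89, 1.89, 2.39, 2.39, 3.01, 3.01, 3.01].

## Interface

Orientations are given as a unit quaternion [w, x, y, z].
In Python, from bench import r, viewer, order gives the robot as it stands.
- The arm moves only by the tool move_arm, never from a script. Its argument "rows" is text: rows parted by semicolons, each of 5 numbers parted by spaces: the finger opening in mm, from 0 to 85.4, then the shift along the tool's x, y, z in mm, then the turn about the tool's z in degrees. A call has 1 to 12 rows; each row is the pose to reach, as a shift and turn from the pose commanded when the call began, along the tool's axes at that moment; what a row does not reach only later rows make up. A row lasts 1/8 s, in which the tool goes at most 62.5 mm and 10.7 degrees, less where a joint would pass 70% of its speed; a pose out of reach is approached as far as the arm can. A call with a gripper value outside its range is refused whole. The fingers move at their own pace and stop on an object; "squeeze" is the grip in N (left out, the last holds). Time passes only in rows, so rows that repeat a pose let the fingers close. It gives the time, the measured TCP pose, the force and the opening at its end, in the units of the state.
- r.get_state(): the state, without advancing time (a new reading comes with each control period).
- viewer.snapshot(name): name is "scene" or "top"; returns a dict with "color" (480x640x3 uint8, red, green, blue), "intrinsics" (3x3 intrinsics, pixels), "eye" and "attitude" of the camera in the world. Camera axes: x right, y down, z forward; pixel columns grow to the right and rows downward; lengths in m; the calibration is good to about 2 mm. A picture is of the moment at which its call begins. There is no depth.
- order.job_done(): hands the job in, once; it reports no verdict.
The state is a dict: "time": time; "joints": joint angles; "qvel": joint speeds; "joint_torque": joint torques, N m; "position": TCP position; "tcp_rot": TCP orientation; "contact_force": force on the tool from outside, world axes, zero at the start; "moment": the same for the moment, N m; "width": finger opening in m.
Only numpy, scipy, OpenCV 4.12 (cv2) and the standard library are available. Lean on these libraries where they do the work, as an engineer would, in place of code of your own. Each camera call takes 0.05 s, during which the arm holds its last target. There are 200 camera calls.

## Working session

There is one attempt and no reset: what is moved stays moved. The work goes in short steps, Python scripts to look and compute and a tool call to move; the robot and the scene stay as the last step left them, time stands still between calls to the robot, and variables do not carry over. Pictures are saved under pics/ and viewed, about 8 in all and at most 12, crops included, and the job is handed in when it is done.

Besides the shell and the picture viewer there is one more tool, called after "Request:" by a JSON object that holds its "api" and its "payload". move_arm: Moves the arm, as the interface text tells. Its arguments: {"type":"object","properties":{"rows":{"type":"string"},"squeeze":{"type":"number"}},"required":["rows"]}

```bash
mkdir -p pics; ls
python3 - <<'E'
from bench import r,viewer
import cv2,numpy as np
s=r.get_state();print(s, r.grip_depth)
for n in("scene","top"):
    d=viewer.snapshot(n);cv2.imwrite(f"pics/{n}0.png",d["color"][:,:,::-1]);print(n,d["intrinsics"],d["eye"],d["attitude"])
E
```

```text
pics
{'time': 0.0, 'joints': array([ 1.30548834,  0.41795245, -0.01032659,  1.61418596,  0.0047033 ,
        1.11071602, -0.05298181]), 'qvel': array([-0.0003644 , -0.00053972, -0.0001536 , -0.00031296,  0.00073854,
        0.00065041, -0.00239628]), 'joint_torque': array([ 5.12026672e-04, -8.64445925e+01,  6.79314081e-01, -4.34886825e+01,
        1.91006128e-02,  7.43198470e-03, -1.73316857e-05]), 'position': array([ 0.13863733, -0.60906189,  0.23066865]), 'tcp_rot': array([-3.51562388e-04,  7.81662345e-01, -6.23701528e-01, -5.09347444e-04]), 'contact_force': array([-0.05451111, -0.37642854, -0.90818881]), 'moment': array([-0.0100489 ,  0.00860675, -0.00157791]), 'width': 0.08553651735056754} 0.0187
scene [[546.80819618   0.         322.34459969]
 [  0.         546.80819618 249.6447327 ]
 [  0.           0.           1.        ]] [0.05956596 0.49910236 0.85331404] [ 0.14629091 -0.37170589  0.85374462 -0.33399675]
top [[521.72184238   0.         320.22696456]
 [  0.         521.72184238 245.13154586]
 [  0.           0.           1.        ]] [ 0.53692934 -0.0246248   1.1305301 ] [ 0.02650942 -0.7029272   0.71057596 -0.01650437]
```

View pics/top0.png

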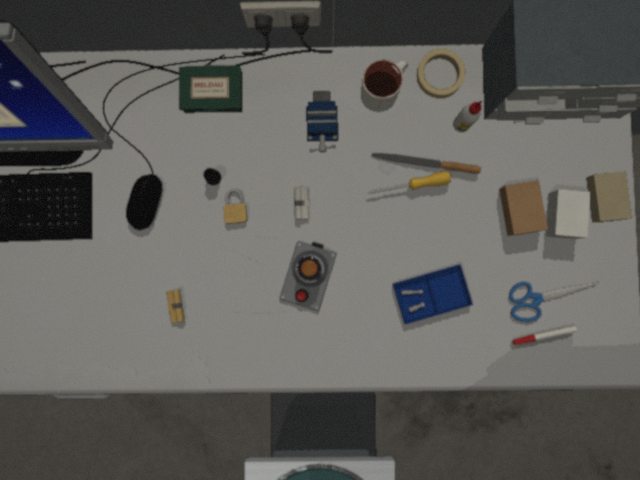

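View pics/scene0.png

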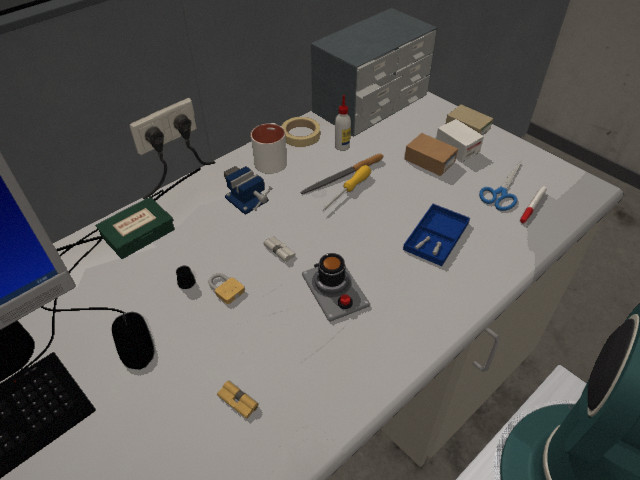

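The top view shows the camera (lens ~(310,267), red button ~(301,296)) and the tray (~(432,293)), with the cutters in its left half and the right half empty. I'll measure these in both views.

```bash
cat > h.py <<'E'
import numpy as np,cv2
from scipy.spatial.transform import Rotation as R
from bench import r,viewer
def rot(q): return R.from_quat([q[1],q[2],q[3],q[0]])
def ray(d,p):
    K=np.array(d["intrinsics"]);v=np.linalg.inv(K)@[p[0],p[1],1.];v=rot(d["attitude"]).apply(v);return np.array(d["eye"]),v
def onz(d,p,z):
    e,v=ray(d,p);return e+v*(z-e[2])/v[2]
def proj(d,X):
    c=rot(d["attitude"]).inv().apply(np.array(X)-d["eye"]);u=np.array(d["intrinsics"])@c;return u[:2]/u[2]
def blob(d,lo,hi,box):
    h=cv2.cvtColor(d["color"],cv2.COLOR_RGB2HSV);m=cv2.inRange(h,np.array(lo),np.array(hi))
    x0,y0,x1,y1=box;k=np.zeros_like(m);k[y0:y1,x0:x1]=m[y0:y1,x0:x1]
    c=max(cv2.findContours(k,0,2)[0],key=cv2.contourArea);return c,cv2.minAreaRect(c),cv2.contourArea(c)
def tri(a,b):
    A=np.zeros((3,3));y=np.zeros(3)
    for e,v in(a,b):
        v=v/np.linalg.norm(v);P=np.eye(3)-np.outer(v,v);A+=P;y+=P@e
    return np.linalg.solve(A,y)
def tool(X):
    "world point -> mm in tool axes from current TCP"
    s=r.get_state();return 1e3*rot(s["tcp_rot"]).inv().apply(np.array(X)-s["position"])
E
python3 - <<'E'
from h import *
np.set_printoptions(precision=4,suppress=True)
t=viewer.snapshot("top");s=viewer.snapshot("scene")
B={"amber":([5,90,60],[22,255,255],(295,252,326,283),(316,252,350,286),.068),
 "red":([0,150,60],[4,255,255],(290,285,312,306),(330,290,360,312),.027)}
P={}
for n,(lo,hi,b1,b2,z) in B.items():
    a=blob(t,lo,hi,b1);c=blob(s,lo,hi,b2)
    P[n]=onz(t,a[1][0],z);print(n,a[1],a[2],c[1][0],c[2],P[n],onz(s,c[1][0],z),tri(ray(t,a[1][0]),ray(s,c[1][0])))
d=P["amber"]-P["red"];print("dist",np.linalg.norm(d[:2]),"yaw",np.degrees(np.arctan2(d[1],d[0])))
a=blob(t,[100,100,40],[130,255,255],(385,255,480,330));print(a[1])
print(np.array([onz(t,q,.018) for q in cv2.boxPoints(a[1])]),onz(t,a[1][0],.018))
c=blob(s,[100,100,40],[130,255,255],(395,195,480,270));print(c[1],onz(s,c[1][0],.012))
big=cv2.resize(t["color"][230:330,270:350],None,fx=5,fy=5,interpolation=2)
b2=cv2.resize(s["color"][240:325,290:380],None,fx=5,fy=5,interpolation=2)
o=np.zeros((500,800,3),np.uint8);o[:500,:400]=big;o[:425,400:800]=b2[:,:400];cv2.imwrite("pics/z1.png",o[:,:,::-1]*1)
E
```

```text
amber ((308.7500305175781, 267.7500305175781), (16.26345443725586, 15.55634880065918), 45.0) 195.5 (331.5, 263.0) 159.0 [0.5559 0.0139 0.068 ] [0.555  0.0162 0.068 ] [0.5563 0.0143 0.0654]
red ((301.0, 295.5), (9.0, 8.0), 90.0) 51.0 (344.5, 299.0) 65.5 [0.4983 0.0323 0.027 ] [0.498  0.0358 0.027 ] [0.499  0.0332 0.0237]
dist 0.060403012494946104 yaw -17.695233901411346
((432.0570983886719, 293.91888427734375), (41.69761276245117, 69.8574447631836), 73.81079864501953)
[[ 0.5212 -0.1622  0.018 ]
 [ 0.561  -0.3052  0.018 ]
 [ 0.4761 -0.3274  0.018 ]
 [ 0.4366 -0.1852  0.018 ]] [ 0.4986 -0.245   0.018 ]
((435.7640686035156, 233.4775390625), (43.141910552978516, 61.055870056152344), 32.00538635253906) [ 0.4986 -0.2408  0.012 ]
```

View pics/z1.png

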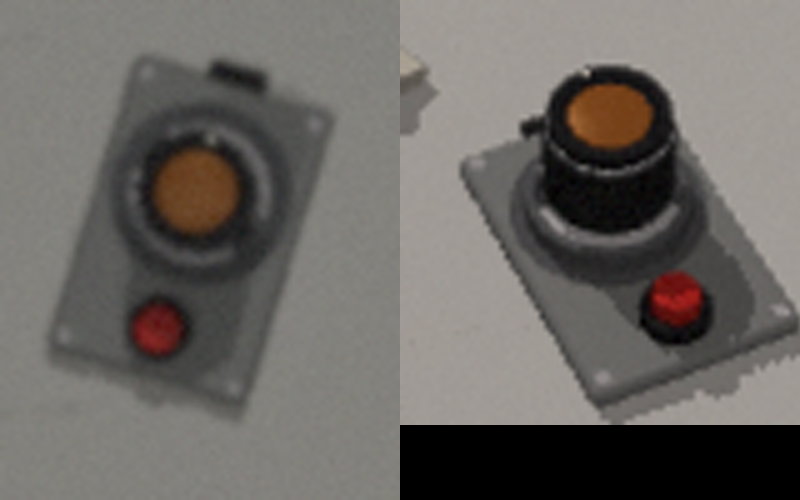

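The crop shows the lens with its white dot near +x, the button standing out on a black collar, and nothing else close by. Lens axis is about (0.556, 0.015), button about (0.498, 0.034). Next I compute the shift to a point above the button.

Run:
```python
from h import *
print(tool([.4985,.0335,.080]).round(1), rot(r.get_state()["tcp_rot"]).as_matrix().round(3))
```

```text
[-546.7 -493.5  151.3] [[ 0.222 -0.975 -0.   ]
 [-0.975 -0.222  0.001]
 [-0.001  0.    -1.   ]]
```

Request:
{"api": "move_arm", "payload": {"rows": "0 -46 -41 10 -8;0 -91 -82 20 -16;0 -137 -123 30 -24;0 -182 -164 40 -32;0 -228 -206 50 -40;0 -273 -247 60 -48;0 -319 -288 70 -56;0 -364 -329 80 -64;0 -410 -370 90 -72;0 -456 -411 90 -80;0 -501 -452 90 -88;0 -547 -494 90 -97", "squeeze": 30}}

```text
time: 1.7
position: [0.4998, 0.0352, 0.1414]
tcp_rot: [0.0, 0.985, 0.174, 0.0]
contact_force: [0.4, -0.7, 0.5]
width: 0.0003
```

Request:
{"api": "move_arm", "payload": {"rows": "0 0 0 0 0;0 0 0 0 0;0 0 0 0 0"}}

```text
time: 2.08
position: [0.4986, 0.0324, 0.1412]
tcp_rot: [0.0, 0.985, 0.171, -0.0]
contact_force: [-0.4, -0.1, 0.1]
width: 0.0001
```

Run:
```python
from h import *
s=r.get_state();print(s["time"],s["position"],s["joints"].round(3),s["contact_force"],s["width"],rot(s["tcp_rot"]).as_matrix().round(3))
print(tool([.4985,.0335,.035]))
t=viewer.snapshot("top");c=viewer.snapshot("scene")
print(proj(c,s["position"]),proj(t,s["position"]))
o=np.hstack([cv2.resize(x,(400,400)) for x in (t["color"][220:340,250:370],c["color"][180:340,260:420])]);cv2.imwrite("pics/z2.png",o[:,:,::-1])
```

```text
2.075 [0.49864203 0.03244749 0.1412312 ] [ 0.431  0.382 -0.666  1.986  0.306  0.873 -0.054] [-0.41887117 -0.09546938  0.08177902] 0.00011816733591899231 [[ 0.941  0.337 -0.   ]
 [ 0.337 -0.941 -0.001]
 [-0.001  0.    -1.   ]]
[  0.27582177  -1.0839607  106.23062462]
[347.42787236 257.75020802] [297.81467928 297.48732496]
```

View pics/z2.png

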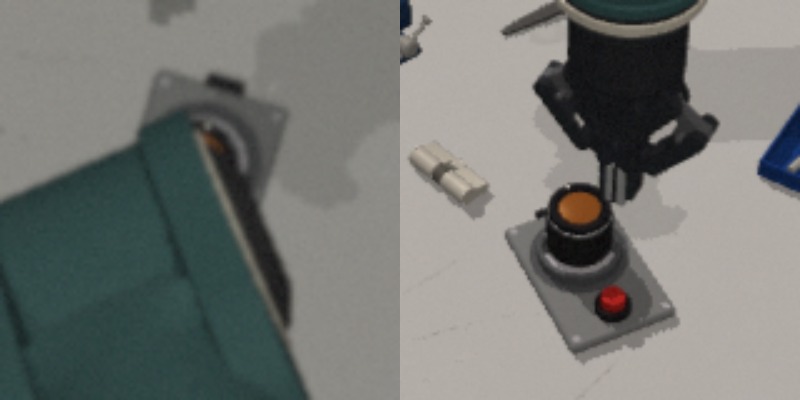

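The tip appears at about (347,260) in the scene view, matching its projected position, and it is above the button. I'll go down.

Request:
{"api": "move_arm", "payload": {"rows": "0 0 -1 35 0;0 0 -1 70 0;0 0 -1 95 0;0 0 -1 108 0;0 0 -1 110 0;0 0 -1 112 0;0 0 -1 112 0"}}

```text
time: 3.05
position: [0.499, 0.0345, 0.0299]
tcp_rot: [0.0, 0.985, 0.172, 0.0]
contact_force: [0.1, -0.4, -0.1]
width: -0.0002
```

Request:
{"api": "move_arm", "payload": {"rows": "0 0 0 1 0;0 0 0 2 0;0 0 0 3 0;0 0 0 4 0;0 0 0 4 0"}}

```text
time: 3.68
position: [0.4987, 0.0345, 0.0253]
tcp_rot: [-0.0, 0.985, 0.172, 0.0]
contact_force: [-1.0, -0.7, 3.3]
width: 0.0001
```

Request:
{"api": "move_arm", "payload": {"rows": "0 0 0 1 0;0 0 0 2 0;0 0 0 3 0;0 0 0 3 0;0 0 0 3 0"}}

```text
time: 4.3
position: [0.4987, 0.0346, 0.0222]
tcp_rot: [-0.0, 0.985, 0.172, 0.0]
contact_force: [1.3, -0.7, 1.2]
width: -0.0001
```

Request:
{"api": "move_arm", "payload": {"rows": "0 0 0 1 0;0 0 0 1 0;0 0 0 1 0"}}

```text
time: 4.68
position: [0.4987, 0.0346, 0.0213]
tcp_rot: [-0.0, 0.985, 0.172, 0.0]
contact_force: [1.2, -0.5, 2.2]
width: -0.0001
```

Request:
{"api": "move_arm", "payload": {"rows": "0 0 0 1 0;0 0 0 1 0;0 0 0 1 0"}}

```text
time: 5.05
position: [0.4987, 0.0346, 0.0207]
tcp_rot: [0.0, 0.985, 0.172, 0.0]
contact_force: [-3.1, -1.2, 15.2]
width: 0.0002
```

Request:
{"api": "move_arm", "payload": {"rows": "0 0 0 0.5 0;0 0 0 0.5 0;0 0 0 0.5 0"}}

```text
time: 5.42
position: [0.4987, 0.0347, 0.0204]
tcp_rot: [0.0, 0.985, 0.172, 0.0]
contact_force: [-5.8, -1.3, 24.2]
width: -0.0001
```

The button is at its end (24 N, z 20.4 mm). Next I lift, open and go above the lens.

Request:
{"api": "move_arm", "payload": {"rows": "0 0 0 -25 0;0 0 0 -60 0;70 0 0 -85 0;70 15 10 -85 0;70 35 27 -85 0;70 45 36 -85 0;70 47 37.5 -85 0;70 47 37.5 -85 0;70 47 37.5 -85 0"}}

```text
time: 6.55
position: [0.555, 0.0156, 0.1048]
tcp_rot: [-0.0, 0.985, 0.172, -0.0]
contact_force: [0.0, -0.3, 0.2]
width: 0.0698
```

Run:
```python
from h import *
s=r.get_state();print(s["width"],s["joints"].round(3),s["contact_force"],s["moment"],tool([.5557,.0152,.030]))
c=viewer.snapshot("scene")
for n,b,lo,hi in(("red",(330,285,365,312),[0,150,60],[4,255,255]),("amber",(312,245,350,286),[5,90,60],[22,255,255])):
    a=blob(c,lo,hi,b);print(n,a[1],onz(c,a[1][0],.021))
cv2.imwrite("pics/z3.png",cv2.resize(c["color"][180:340,250:410],(560,560),interpolation=2)[:,:,::-1])
```

```text
0.06978519548311687 [ 0.399  0.525 -0.613  1.878  0.39   0.861 -0.063] [ 0.02712191 -0.29421898  0.21764778] [-0.03531402 -0.03496824  0.00811313] [ 0.58144084  0.5874044  74.77790374]
red ((344.5, 300.0), (8.0, 9.0), 90.0) [0.49944807 0.034075   0.021     ]
amber ((331.5, 263.0), (12.0, 17.0), 90.0) [ 0.58462363 -0.01265754  0.021     ]
```

View pics/z3.png

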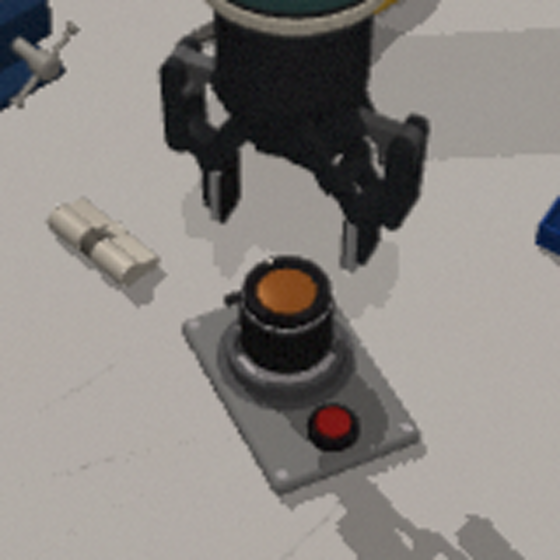

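The button now lies flush at crop (333,427), and the open fingers straddle the lens. I'll descend and close lightly to centre on it.

Request:
{"api": "move_arm", "payload": {"rows": "70 0.5 0.5 25 0;70 0.5 0.5 50 0;70 0.5 0.5 68 0;70 0.5 0.5 75 0;70 0.5 0.5 75 0;70 0.5 0.5 75 0"}}

```text
time: 7.35
position: [0.5567, 0.015, 0.0305]
tcp_rot: [0.0, 0.985, 0.172, 0.001]
contact_force: [-0.4, -0.2, 0.3]
width: 0.0698
```

Request:
{"api": "move_arm", "payload": {"rows": "60 0 0 0 0;55 0 0 0 0;52 0 0 0 0;50 0 0 0 0;50 0 0 0 0;50 0 0 0 0", "squeeze": 20}}

```text
time: 8.1
position: [0.5568, 0.0151, 0.0303]
tcp_rot: [0.0, 0.985, 0.172, 0.001]
contact_force: [1.4, 0.8, 7.1]
width: 0.0513
```

```bash
cat > f.py <<'E'
from h import *
s=r.get_state();q=rot(s["tcp_rot"]);np.set_printoptions(precision=3,suppress=True)
x=q.apply([1,0,0])
print("t",s["time"],"w",s["width"],"pos",s["position"],"yaw",np.degrees(np.arctan2(x[1],x[0])),"\nF tool",q.inv().apply(s["contact_force"]),"M tool",q.inv().apply(s["moment"]),"j",s["joints"])
E
python3 f.py
```

```text
t 8.1 w 0.05131132532399314 pos [0.557 0.015 0.03 ] yaw 19.826243470440378 
F tool [ 1.605 -0.256 -7.116] M tool [-0.008  0.307 -0.05 ] j [ 0.344  0.637 -0.545  1.905  0.48   0.731 -0.133]
```

Centred along this jaw direction (1.6 N). I'll open, turn the jaws +90° to the starting yaw, and grip again.

Request:
{"api": "move_arm", "payload": {"rows": "66 0 0 0 0;68 0 0 0 0;70 0 0 0 10;70 0 0 0 20;70 0 0 0 30;70 0 0 0 40;70 0 0 0 50;70 0 0 0 60;70 0 0 0 70;70 0 0 0 80;70 0 0 0 90;70 0 0 0 90"}}

```text
time: 9.6
position: [0.556, 0.0151, 0.0297]
tcp_rot: [0.0, 0.819, -0.574, -0.0]
contact_force: [-0.6, 0.4, 0.7]
width: 0.0699
```

Request:
{"api": "move_arm", "payload": {"rows": "70 0 0 0 0;60 0 0 0 0;55 0 0 0 0;52 0 0 0 0;50 0 0 0 0;50 0 0 0 0;50 0 0 0 0", "squeeze": 20}}

```text
time: 10.48
position: [0.5564, 0.0145, 0.03]
tcp_rot: [0.0, 0.818, -0.575, 0.0]
contact_force: [-0.1, -3.7, 5.5]
width: 0.0515
```

```bash
python3 f.py
```

```text
t 10.475 w 0.05146763471291311 pos [0.556 0.015 0.03 ] yaw -70.18648103497695 
F tool [ 3.439  1.382 -5.499] M tool [-0.342  0.902 -0.036] j [ 0.048  0.576 -0.164  1.916  0.145  0.661 -1.429]
```

Request:
{"api": "move_arm", "payload": {"rows": "50 0.2 0 0 0;50 0.2 0 0 0;50 0.2 0 0 -3;50 0.2 0 0 -6;50 0.2 0 0 -10;50 0.2 0 0 -10", "squeeze": 30}}

```text
time: 11.22
position: [0.5566, 0.0148, 0.03]
tcp_rot: [-0.0, 0.866, -0.501, 0.0]
contact_force: [-0.1, -0.8, 5.6]
width: 0.051
```

```bash
python3 f.py
```

```text
t 11.225 w 0.05097356792278529 pos [0.557 0.015 0.03 ] yaw -60.098283761580085 
F tool [ 0.653  0.52  -5.642] M tool [-0.116  0.202 -0.113] j [ 0.083  0.579 -0.208  1.914  0.184  0.666 -1.286]
```

Request:
{"api": "move_arm", "payload": {"rows": "50 0 0 0 -5;50 0 0 0 -10;50 0 0 0 -15;50 0 0 0 -20;50 0 0 0 -20"}}

```text
time: 11.85
position: [0.5566, 0.015, 0.0301]
tcp_rot: [-0.0, 0.939, -0.343, 0.0]
contact_force: [-0.7, -0.2, 6.9]
width: 0.0511
```

```bash
python3 f.py
```

```text
t 11.85 w 0.051109662527753986 pos [0.557 0.015 0.03 ] yaw -40.077672080916166 
F tool [-0.426  0.574 -6.931] M tool [-0.054  0.031 -0.094] j [ 0.151  0.589 -0.295  1.912  0.26   0.677 -0.999]
```

Request:
{"api": "move_arm", "payload": {"rows": "50 0 0 0 -4;50 0 0 0 -8;50 0 0 0 -12;50 0 0 0 -16;50 0 0 0 -20"}}

```text
time: 12.48
position: [0.5566, 0.015, 0.0301]
tcp_rot: [-0.0, 0.985, -0.174, 0.0]
contact_force: [-0.6, -0.0, 6.5]
width: 0.0515
```

```bash
python3 f.py
python3 - <<'E'
from h import *
c=viewer.snapshot("scene")
cv2.imwrite("pics/z4.png",cv2.resize(c["color"][230:320,280:370],(540,540),interpolation=2)[:,:,::-1])
E
```

```text
t 12.475 w 0.05148662086840527 pos [0.557 0.015 0.03 ] yaw -20.035522083728775 
F tool [-0.514  0.226 -6.513] M tool [-0.109 -0.058  0.122] j [ 0.218  0.602 -0.38   1.909  0.335  0.692 -0.712]
```

View pics/z4.png

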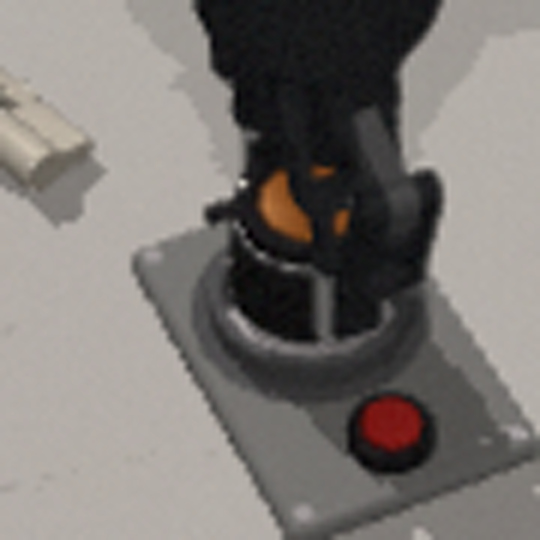

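The white dot has moved round to the left (crop (243,183)), so the lens turns with the hand: 50° so far, at about 0.12 N m. Now small steps while watching Mz (stop) and Fz (spring).

Request:
{"api": "move_arm", "payload": {"rows": "50 0 0 0 -1;50 0 0 0 -2;50 0 0 0 -3;50 0 0 0 -4;50 0 0 0 -5;50 0 0 0 -6;50 0 0 0 -7"}}

```text
time: 13.4
position: [0.5566, 0.0151, 0.0301]
tcp_rot: [-0.0, 0.993, -0.114, 0.0]
contact_force: [-1.1, 0.2, 7.5]
width: 0.0512
```

```bash
python3 f.py
```

```text
t 13.4 w 0.05120687705879481 pos [0.557 0.015 0.03 ] yaw -13.128717580567386 
F tool [-1.124  0.05  -7.538] M tool [-0.025 -0.198  0.089] j [ 0.241  0.607 -0.409  1.909  0.36   0.698 -0.612]
```

Request:
{"api": "move_arm", "payload": {"rows": "50 0 0 0 -1;50 0 0 0 -2;50 0 0 0 -3"}}

```text
time: 13.78
position: [0.5566, 0.0151, 0.0302]
tcp_rot: [-0.0, 0.996, -0.088, 0.0]
contact_force: [-0.6, 0.0, 8.9]
width: 0.0512
```

```bash
python3 f.py
```

```text
t 13.775 w 0.05116965159306804 pos [0.557 0.015 0.03 ] yaw -10.126143982653494 
F tool [-0.635  0.097 -8.947] M tool [ 0.007 -0.156  0.085] j [ 0.25   0.609 -0.422  1.908  0.372  0.701 -0.569]
```

Request:
{"api": "move_arm", "payload": {"rows": "50 0 0 0 -1;50 0 0 0 -2;50 0 0 0 -3"}}

```text
time: 14.15
position: [0.5567, 0.0151, 0.0303]
tcp_rot: [-0.0, 0.998, -0.062, 0.0]
contact_force: [-0.8, 0.1, 9.0]
width: 0.0507
```

```bash
python3 f.py
```

```text
t 14.15 w 0.050712793498431885 pos [0.557 0.015 0.03 ] yaw -7.125249839112509 
F tool [-0.8   -0.028 -8.996] M tool [-0.012 -0.164  0.022] j [ 0.26   0.611 -0.435  1.908  0.383  0.703 -0.525]
```

Request:
{"api": "move_arm", "payload": {"rows": "50 0 0 0 -1;50 0 0 0 -2"}}

```text
time: 14.4
position: [0.5567, 0.0151, 0.0303]
tcp_rot: [-0.0, 0.999, -0.045, 0.0]
contact_force: [-0.5, -0.9, 9.2]
width: 0.0509
```

```bash
python3 f.py
```

```text
t 14.4 w 0.050879909390829196 pos [0.557 0.015 0.03 ] yaw -5.128911189769626 
F tool [-0.365  0.909 -9.192] M tool [ 0.014 -0.153  0.12 ] j [ 0.267  0.613 -0.443  1.908  0.39   0.705 -0.496]
```

Request:
{"api": "move_arm", "payload": {"rows": "50 0 0 0 -1;50 0 0 0 -2"}}

```text
time: 14.65
position: [0.5568, 0.0151, 0.0303]
tcp_rot: [-0.0, 1.0, -0.027, 0.0]
contact_force: [-1.0, -1.0, 9.4]
width: 0.0515
```

```bash
python3 f.py
```

```text
t 14.65 w 0.05145138534347253 pos [0.557 0.015 0.03 ] yaw -3.12769316784093 
F tool [-0.939  1.042 -9.389] M tool [-0.029 -0.121  0.074] j [ 0.273  0.615 -0.452  1.907  0.397  0.707 -0.467]
```

Request:
{"api": "move_arm", "payload": {"rows": "50 0 0 0 -1;50 0 0 0 -2"}}

```text
time: 14.9
position: [0.5572, 0.015, 0.0304]
tcp_rot: [-0.0, 1.0, -0.01, 0.001]
contact_force: [3.1, -1.9, 8.7]
width: 0.0509
```

```bash
python3 f.py
```

```text
t 14.9 w 0.050922931539285954 pos [0.557 0.015 0.03 ] yaw -1.1440452092156679 
F tool [ 3.172  1.866 -8.658] M tool [-0.183  0.525  0.244] j [ 0.279  0.617 -0.46   1.907  0.405  0.709 -0.439]
```

Request:
{"api": "move_arm", "payload": {"rows": "50 0 0 0 -0.5;50 0 0 0 -1"}}

```text
time: 15.15
position: [0.5575, 0.0148, 0.0305]
tcp_rot: [-0.0, 1.0, -0.001, 0.001]
contact_force: [2.9, -1.9, 7.7]
width: 0.0513
```

```bash
python3 f.py
```

```text
t 15.15 w 0.051345406810343226 pos [0.557 0.015 0.03 ] yaw -0.17175743346972633 
F tool [ 2.969  1.897 -7.716] M tool [-0.344  0.827  0.249] j [ 0.283  0.617 -0.464  1.906  0.409  0.709 -0.424]
```

Request:
{"api": "move_arm", "payload": {"rows": "50 0 0 0 -0.5;50 0 0 0 -1"}}

```text
time: 15.4
position: [0.5576, 0.0148, 0.0305]
tcp_rot: [-0.0, 1.0, 0.007, 0.001]
contact_force: [4.7, -2.1, 5.5]
width: 0.051
```

```bash
python3 f.py
```

```text
t 15.4 w 0.05104947434910184 pos [0.558 0.015 0.03 ] yaw 0.8055240480362942 
F tool [ 4.732  2.115 -5.463] M tool [-0.347  0.972  0.677] j [ 0.286  0.618 -0.468  1.906  0.412  0.71  -0.41 ]
```

Firm stop at about 71° (torque 0.68 N m against about 0.1 while turning). I'll back off about 1° to unload it, then start lifting.

Request:
{"api": "move_arm", "payload": {"rows": "50 0 0 0 1;50 0 0 0 1.3;50 0 0 -1 1.3;50 0 0 -2 1.3;50 0 0 -2 1.3"}}

```text
time: 16.02
position: [0.5571, 0.0147, 0.032]
tcp_rot: [-0.0, 1.0, -0.004, 0.001]
contact_force: [5.9, -1.1, -1.2]
width: 0.0514
```

```bash
python3 f.py
```

```text
t 16.025 w 0.05135819624943897 pos [0.557 0.015 0.032] yaw -0.4853360354784567 
F tool [5.924 1.006 1.188] M tool [-0.417  1.387  0.135] j [ 0.283  0.615 -0.464  1.906  0.406  0.712 -0.427]
```

Request:
{"api": "move_arm", "payload": {"rows": "50 0.2 0 -1 0;50 0.3 0 -2 0;50 0.3 0 -3 0;50 0.3 0 -3 0"}}

```text
time: 16.52
position: [0.5564, 0.0147, 0.0347]
tcp_rot: [-0.0, 1.0, -0.004, -0.0]
contact_force: [0.9, -1.0, -2.4]
width: 0.0512
```

```bash
python3 f.py
```

```text
t 16.525 w 0.051181010272909465 pos [0.556 0.015 0.035] yaw -0.4695046377558305 
F tool [0.953 1.017 2.399] M tool [-0.314  0.294  0.046] j [ 0.285  0.61  -0.467  1.906  0.402  0.719 -0.425]
```

The lens is free (only 2.4 N of weight left). I'll lift it and carry it above the empty half.

Request:
{"api": "move_arm", "payload": {"rows": "50 0 0 -8 0;50 0 0 -20 0;50 0 0 -40 0;50 0 0 -65 0;50 -5 30 -65 0;50 -12 75 -65 0;50 -20 125 -65 0;50 -28 175 -65 0;50 -35 225 -65 0;50 -41 265 -65 0;50 -44 288 -65 0;50 -45 296 -65 0"}}

```text
time: 18.02
position: [0.5089, -0.2822, 0.1008]
tcp_rot: [0.0, 1.0, -0.005, 0.0]
contact_force: [1.5, 0.3, -2.1]
width: 0.0511
```

Request:
{"api": "move_arm", "payload": {"rows": "50 0 0 15 0;50 0 0 30 0;50 0 0 30 0;50 0 0 30 0"}}

```text
time: 18.52
position: [0.5094, -0.2803, 0.0697]
tcp_rot: [-0.0, 1.0, -0.004, -0.0]
contact_force: [-0.4, 0.4, -2.9]
width: 0.0508
```

```bash
python3 f.py
python3 - <<'E'
from h import *
c=viewer.snapshot("scene");t=viewer.snapshot("top")
p=r.get_state()["position"]
im=c["color"].copy()
for dx in(0,):
    o=np.array([.499,-.2455,0]);a=np.radians(15.4);X=np.array([np.cos(a),np.sin(a),0]);Y=np.array([-X[1],X[0],0])
    for u,v in((45,75),(45,-75),(-45,-75),(-45,75)):
        q=proj(c,o+X*u/1e3+Y*v/1e3+[0,0,.018]);cv2.circle(im,tuple(int(round(k)) for k in q),0,(0,255,0),-1)
cv2.imwrite("pics/z5.png",cv2.resize(im[150:300,370:520],(600,600),interpolation=0)[:,:,::-1])
E
```

```text
t 18.525 w 0.050769111404190326 pos [ 0.509 -0.28   0.07 ] yaw -0.4270783696627586 
F tool [-0.407 -0.349  2.911] M tool [-0.01  -0.011  0.049] j [ 0.795  0.583 -0.447  1.832  0.337  0.802  0.167]
```

View pics/z5.png

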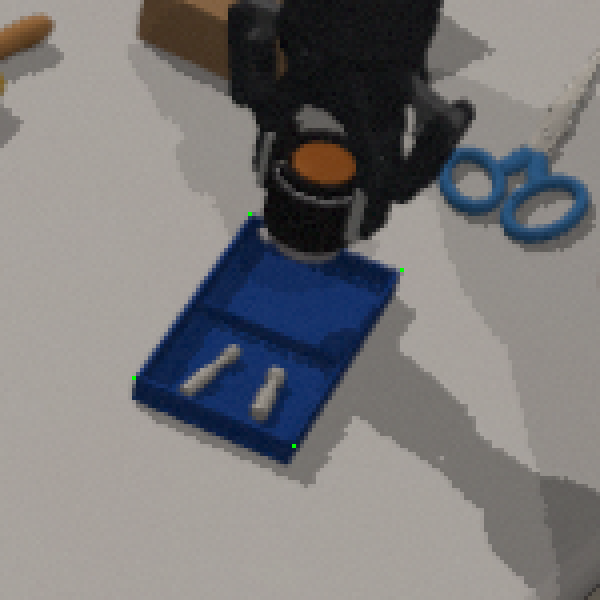

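The predicted tray corners match the picture, the lens hangs above the empty half, and the cutters are undisturbed. I'll lower it.

Request:
{"api": "move_arm", "payload": {"rows": "50 0 0 15 0;50 0 0 30 0;50 0 0 38 0;50 0 0 43 0;50 0 0 44.5 0;50 0 0 45.5 0;50 0 0 45.5 0"}}

```text
time: 19.5
position: [0.5093, -0.281, 0.0245]
tcp_rot: [0.0, 1.0, -0.004, 0.0]
contact_force: [-0.2, 0.9, -2.0]
width: 0.0514
```

```bash
python3 f.py
```

```text
t 19.5 w 0.051353737385015565 pos [ 0.509 -0.281  0.025] yaw -0.4791733922590047 
F tool [-0.167 -0.886  1.97 ] M tool [-0.009  0.041  0.051] j [ 0.77   0.65  -0.415  1.846  0.378  0.723  0.136]
```

Request:
{"api": "move_arm", "payload": {"rows": "50 0 0 0.7 0;50 0 0 1.4 0;50 0 0 2 0;50 0 0 2 0"}}

```text
time: 20.0
position: [0.5091, -0.2809, 0.0222]
tcp_rot: [-0.0, 1.0, -0.004, -0.0]
contact_force: [-0.5, -0.4, -1.3]
width: 0.0514
```

Request:
{"api": "move_arm", "payload": {"rows": "50 0 0 0.4 0;50 0 0 0.8 0;50 0 0 0.8 0"}}

```text
time: 20.38
position: [0.5091, -0.2809, 0.0214]
tcp_rot: [-0.0, 1.0, -0.004, -0.0]
contact_force: [0.0, -0.2, -2.3]
width: 0.0512
```

Request:
{"api": "move_arm", "payload": {"rows": "50 0 0 0.4 0;50 0 0 0.8 0;50 0 0 0.8 0"}}

```text
time: 20.75
position: [0.5092, -0.2809, 0.0211]
tcp_rot: [0.0, 1.0, -0.004, -0.0]
contact_force: [-3.3, 0.8, 6.8]
width: 0.0513
```

Request:
{"api": "move_arm", "payload": {"rows": "50 0 0 0.3 0;50 0 0 0.6 0;50 0 0 0.6 0"}}

```text
time: 21.12
position: [0.5092, -0.281, 0.021]
tcp_rot: [0.0, 1.0, -0.004, -0.0]
contact_force: [-7.8, 3.9, 18.1]
width: 0.051
```

The lens is on the floor. I'll ease off, open, and rise.

Request:
{"api": "move_arm", "payload": {"rows": "50 0 0 -0.8 0;50 0 0 -0.8 0;58 0 0 -0.8 0;64 0 0 -0.8 0;70 0 0 -0.8 0;72 0 0 -1 0;72 0 0 -5 0;72 0 0 -20 0;72 0 0 -45 0;72 0 0 -80 0;72 0 0 -120 0;72 0 0 -140 0"}}

```text
time: 22.62
position: [0.5098, -0.2811, 0.1631]
tcp_rot: [0.001, 1.0, -0.004, 0.001]
contact_force: [-0.6, -0.1, -0.0]
width: 0.0716
```

Request:
{"api": "move_arm", "payload": {"rows": "72 -40 -30 0 0;72 -80 -80 -20 0;72 -90 -130 -20 0;72 -90 -180 -20 0;72 -90 -220 -20 0;72 -90 -240 -20 0;72 -90 -240 -20 0;72 -90 -240 -20 0"}}

```text
time: 23.62
position: [0.421, -0.0409, 0.1801]
tcp_rot: [0.0, 1.0, -0.004, -0.0]
contact_force: [-0.1, -0.3, -0.0]
width: 0.072
```

```bash
python3 f.py
python3 - <<'E'
from h import *
c=viewer.snapshot("scene");t=viewer.snapshot("top")
a=blob(t,[5,90,60],[22,255,255],(425,260,475,320));print(a[1],onz(t,a[1][0],.059))
b=blob(c,[5,90,60],[22,255,255],(420,180,480,250));print(b[1],onz(c,b[1][0],.059),tri(ray(t,a[1][0]),ray(c,b[1][0])))
o=np.hstack([cv2.resize(x,(400,400),interpolation=2) for x in (t["color"][250:340,385:475],c["color"][180:320,340:480])]);cv2.imwrite("pics/z6.png",o[:,:,::-1])
E
```

```text
t 23.625 w 0.07201290986230299 pos [ 0.421 -0.041  0.18 ] yaw -0.5139466328709079 
F tool [-0.13   0.333  0.001] M tool [-0.008  0.028  0.051] j [ 0.66   0.166 -0.685  2.123  0.135  0.894 -0.112]
((453.25006103515625, 289.7500305175781), (15.55634880065918, 16.26345443725586), 45.0) [ 0.50806037 -0.28018571  0.059     ]
((448.800048828125, 206.9000244140625), (12.074767112731934, 8.049844741821289), 26.56505012512207) [ 0.50560163 -0.28203188  0.059     ] [ 0.5068697  -0.28127301  0.05857728]
```

View pics/z6.png

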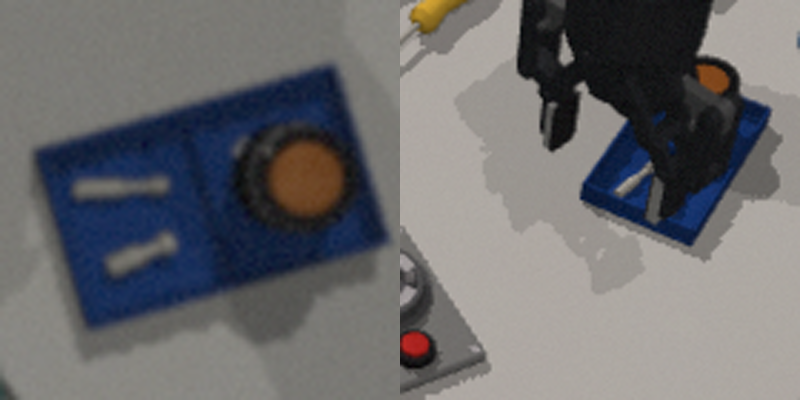

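The lens stands upright in the empty half: its glass triangulates to 58.6 mm high, where 59 is expected. The cutters are undisturbed and the hand is clear, so I'm handing in.

```bash
python3 -c "
from bench import order;print(order.job_done())"
```

```text
the job is handed in; nothing more can be done
None
```

The lens is off the camera and standing upright in the empty half of the blue tray. I handed the job in at about 24 s, well under the 72 s limit.

- **Release button:** I pushed it in until it stopped. The last reading was 24 N at 20.4 mm height, and the picture afterwards showed it flush.
- **Turning the lens:** I turned it anticlockwise to a firm stop at about 71°. The torque rose to about 0.68 N m, against about 0.1 N m while turning. That is about 0.4 N m above the 0.15 N m rise you gave as firm enough, because my last 1° step overshot. I estimate under 30 N at the lugs, below the 45 N limit, but I did not measure that force directly.
- **Lifting and placing:** I backed off about 1°, and the lens lifted off with at most 6 N of side force at the wrist. The highest reading while setting it down was 18 N.

**Last checks:**
- **Position:** in the final pictures the lens is upright and nearly centred in its half. The glass measured 58.6 mm high, against 59 mm expected. The two views disagreed by about 3 mm on its position, close to the camera calibration.
- **Surroundings:** the cutters look undisturbed and the hand was clear, with no contact force. I did not re-measure the padlock and lock cylinders at the end, but the arm never went near them.

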